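# Show the clogged filter of the bench fume extractor to the lamp

## Robot

A 6-joint arm with a two-finger parallel gripper is mounted at the origin on the work surface. World frame = base frame: x ahead of the robot, y to its left, z up, the work surface at z = 0. Lengths are in m, angles in rad, forces in N, time in s.
With the tool pointing down it reaches from about 0.375 to 0.975 m from the base axis. Payload 3.8 kg.
Tool frame: the origin (TCP) lies at the very end of the fingers, on their centre line; the grasp point (between the pads) lies behind it (bot.tcp_to_grasp is the y of the grasp point in the tool frame, in m); y points along the fingers, z is the direction in which the jaws open and shut, and the axes are right-handed (so a half turn about y gives the same grasp; the last joint's range is limited). The gripper opens to 85 mm and grips with 20 to 120 N. Pads are 22 mm wide; open, the fingers measure 114 mm over their backs; the gripper's body (76 mm by 85 mm) begins 54 mm behind the grasp point. The pads swing forward as they close: fully open they stand 13 mm farther back than shut.
Start: joints at [1.289, 0.264, 1.604, -0, 1.274, -0.037], TCP at [0.164, 0.655, 0.231] pointing down, gripper open.
Joint ranges: [-2.63, 2.63], [-0.94, 2.18], [0.31, 2.57], [-1.31, 4.45], [0, 2.66], [-2.55, 2.55]. Speed limits (rad/s): [2.57, 2.57, 3.14, 3.14, 3.14, 3.14].

## Interface

Orientations are given as a rotation vector (axis times angle).
In Python, from workcell import bot, optics, workorder gives the robot as it stands.
- The arm moves only by the shell command python3 -m handwheel 'ROWS' [FORCE]. ROWS is JSON, a list of rows, each a list of 7 numbers: the shift along the tool's x, y, z in m, then the turn, a rotation vector about the tool's x, y, z in rad, then the opening, from 0 (shut) to 1 (fully open). A call has 1 to 8 rows; each row shifts and turns the commanded pose from where the row before left it, along the tool's axes as they then stand; what a row does not reach is not made up. A row lasts 1/8 s, in which the tool goes at most 62.5 mm and 10.7 degrees, less where a joint would pass 70% of its speed; a pose out of reach is approached as far as the arm can. A call with a gripper value outside its range is refused whole. The fingers move at their own pace and stop on an object; FORCE is the grip in N (left out, the last holds). Time passes only in rows, so rows that do not move let the fingers close. It gives the time, the measured TCP pose, the force and the opening at its end, in the units of the state.
- bot.read_state(): the state, without advancing time (a new reading comes with each control period).
- optics.read_camera(name): name is "scene" or "side" or "wrist"; returns a dict with "image" (384x512x3 uint8, red, green, blue), "z_map" (384x512 float32, m along the optical axis (not along the pixel's ray), 0 where there is no reading), "mtx" (3x3 intrinsics, pixels), "world_from_camera" (4x4, takes a point from camera to world coordinates); the wrist camera has in their place "hand_eye" (4x4, takes a point from camera to tool coordinates, whose origin is the TCP and whose axes are the tool frame's). Camera axes: x right, y down, z forward; pixel columns grow to the right and rows downward; lengths in m; the calibration is good to about 2 mm. A picture is of the moment at which its call begins: read the wrist's pose just before it.
- workorder.finish_job(): hands the job in, once; it reports no verdict.
The state is a dict: "time": time; "q": joint angles; "joint_vel": joint speeds; "joint_torque": joint torques, N m; "tool_pos": TCP position; "tcp_rot": TCP orientation; "wrist_force": force on the tool from outside, world axes, zero at the start; "torque": the same for the moment, N m; "width": opening from 0.0 (shut) to 1.0 (fully open).
Only numpy, scipy, OpenCV 4.12 (cv2) and the standard library are available. Lean on these libraries where they do the work, as an engineer would, in place of code of your own. Each camera call takes 0.05 s, during which the arm holds its last target.

## Task

We need to see how clogged the fume extractor's filter is. Somebody left two paint bottles (red and blue) standing on its lid: set each upright in a free cell of the wooden crate, then lift the blue lid (it has a yellow lip) right up, leave it standing open, and draw out the filter, which has a red tab. Finish while holding the filter up in front of the round lamp, still, upright, centred and square to its lit face and 5 to 10 cm away from it, touching nothing but the gripper; don't drop or tip the bottles, knock the lamp or disturb the other things.

Things in the scene. Friction and masses are not known exactly. Their poses are not given: they have to be found in the camera images.
- extractor: Grey bench fume extractor, a fixed box 220 deep (x) x 240 wide (y) x 150 high. Origin at the bottom, under the middle of its width; front face (intake louvres) at x = -100, rear face at x = +120, y along its width, z up. The front part is a filter bay open at the top, 88 (x) x 228 (y) inside, centred on x = -50, floor at z = 12, hidden by the lid; the rear part (x > -6) is a closed fan housing, top at z = 150.
- lid (a joint): Blue hinged lid over the filter bay, rad: 0 closed and flat, grows as it lifts and swings back away from the front, stop at 1.85 (16 degrees past upright). Plate 102 x 240 x 8, 180 g, top at 158 above the table when closed. Its hinge is stiff: the lid stays at whatever angle it is left; lifting at the lip takes 2 to 3 N.
- lid_hinge (a point): Middle of the lid's hinge line, which runs along the extractor's y; fixed on the extractor at x = +4, z = 150. Closed, the lid reaches from here towards the front (-x of the extractor).
- lid_lip (a point): Grip point on the yellow lip that sticks out 36 level beyond the middle of the lid's front edge: a tongue 30 wide (y) and 8 thick with free space below it; the point is 24 out from the extractor's front face, 12 from the lip's end, 128 from the hinge line and, with the lid closed, 4 above it. Moves with the lid. Gripped across its 30 width from above it pivots between the fingers as the lid swings, even with the gripper kept vertical.
- filter: Filter cassette hidden in the bay under the lid: loose upright slab 30 thick (x) x 180 wide (y) x 95 high, card frame with white pleats, about 300 g, with a red pull tab on top. Origin: centre of its underside; x is normal to its two broad faces (both alike), z up. It stands on the bay floor between guide rails up to 100 above the table, about 3 mm of play each way, its x and y those of the extractor: draw it straight up, by 145 at least to be clear of the housing.
- filter_mid (a point): Centre of the filter slab, 47.5 above its underside.
- filter_tab (a point): Grip point on the filter's red tab: the tab is 10 thick (x) and 36 wide (y), rises 34 above the top of the slab (129 above the filter's underside); the point is 117 above the underside, 22 above the slab. In the bay the tab ends 9 below the closed lid; with the lid open behind it there is more room to grip across the 36 width than across the 10.
- bottle_red: Paint bottle with red label standing on the lid: 40 diameter, straight wall to 88 high, then a black cap 28 diameter up to 110; about 130 g. Origin: centre of its underside, z up.
- bottle_blue: Paint bottle with blue label standing on the lid, otherwise the same. The two stand 80 or more apart, centre to centre.
- crate: Fixed plywood crate 146 x 146, walls 6 thick and 45 high, a cross divider of the same height making 2 x 2 cells of 64 x 64 inside, 70 apart; floor 6 thick. Origin: centre of its underside.
- cell_nl (a point): Centre of the floor of the crate's cell at its -x, +y side (free), 6 above the table.
- cell_nr (a point): Centre of the floor of the cell at -x, -y of the crate (free).
- cell_fl (a point): Centre of the floor of the cell at +x, +y of the crate (taken by the green stock bottle).
- cell_fr (a point): Centre of the floor of the cell at +x, -y of the crate (taken by the yellow stock bottle).
- stock_green: Paint bottle with green label, same size, already in the crate: leave it there. Origin: centre of its underside.
- stock_yellow: Paint bottle with yellow label, same size, already in the crate: leave it there. Origin: centre of its underside.
- lamp: Low round inspection lamp, fixed: base 110 diameter, head a disc 130 diameter and 24 thick standing upright, its centre 150 and its top 215 above the table. Origin on the table, below the lit face. The lit face looks to the lamp's own -x, roughly towards the robot's side of the table; the stem stands behind the head. It may stand left or right of the extractor, the crate on the other side.
- lamp_face (a point): Centre of the lamp's lit face, 150 above the table; axes those of the lamp (the light shines to -x, z up).
- cup: Paper coffee cup with black lid, 80 diameter, 110 high: leave alone. Origin: centre of its underside.
- model: White faceted card model, 84 across, 69 high: leave alone. Origin: centre of its underside.

How it is judged:
By the outcome, as a careful person would: the job done as asked, in the order asked, and still so for the second after the job is handed in, while the arm keeps its last pose, push and grip.
It also fails if it takes over 72 s, if anything falls off the work surface, if the arm or the gripper's body presses on something with over 40 N, if the wrist force passes 120 N, or if a joint passes its speed limit or range.

## Working session

There is one attempt and no reset: what is moved stays moved. The work goes in short steps, Python scripts to look and compute and a shell command to move; the robot and the scene stay as the last step left them, time stands still between calls to the robot, and variables do not carry over. Pictures are saved under pics/ and viewed, and the job is handed in when it is done.

```bash
mkdir -p pics; ls
python3 - <<'E'
from workcell import bot, optics, workorder
import cv2,numpy as np
s=bot.read_state()
print(s, bot.tcp_to_grasp)
for n in ["scene","side","wrist"]:
    c=optics.read_camera(n)
    cv2.imwrite(f"pics/{n}0.png",c["image"][:,:,::-1])
    np.savez(f"pics/{n}0.npz",**c)
    print(n,c["mtx"].tolist(),np.round(c.get("world_from_camera",c.get("hand_eye")),4).tolist(),(c["z_map"]>0).mean())
E
```

```text
pics
{'time': 0.0, 'q': array([ 1.28908122e+00,  2.64775053e-01,  1.60539942e+00,  1.08378260e-05,
        1.27368996e+00, -3.69422212e-02]), 'joint_vel': array([-0.00030179,  0.00016973, -0.00058185, -0.00095696, -0.00134677,
       -0.00186472]), 'joint_torque': array([-1.48034767e-03, -5.15137625e+01, -3.67306602e+01, -2.45068704e-04,
        1.33697205e-02, -8.35804940e-06]), 'tool_pos': array([0.16339663, 0.65416122, 0.22993354]), 'tcp_rot': array([-1.56448473,  0.19251076, -0.19192715]), 'wrist_force': array([1.1160228 , 0.73938521, 0.0229114 ]), 'torque': array([-0.02887176, -0.02286776,  0.01033174]), 'width': 0.9993027614434633} -0.0187
scene [[468.2036129248371, 0.0, 252.730525622859], [0.0, 468.2036129248371, 194.1490367648765], [0.0, 0.0, 1.0]] [[0.0725, 0.6835, -0.7264, 1.4808], [0.9973, -0.0448, 0.0574, -0.0342], [0.0067, -0.7286, -0.6849, 0.9715], [0.0, 0.0, 0.0, 1.0]] 0.9961191813151041
side [[410.0336747102477, 0.0, 254.5834751379178], [0.0, 410.0336747102477, 192.05817503207686], [0.0, 0.0, 1.0]] [[-0.9964, -0.0519, 0.0674, 0.5352], [-0.0841, 0.7235, -0.6852, 0.6731], [-0.0132, -0.6884, -0.7252, 0.7845], [0.0, 0.0, 0.0, 1.0]] 0.9960072835286459
wrist [[332.04604484171904, 0.0, 255.16908134610512], [0.0, 332.04604484171904, 194.08188785240048], [0.0, 0.0, 1.0]] [[0.0008, 0.9623, 0.2721, -0.0681], [0.0008, -0.2721, 0.9623, -0.1429], [1.0, -0.0006, -0.001, -0.0016], [0.0, 0.0, 0.0, 1.0]] 0.9960784912109375
```

View pics/scene0.png

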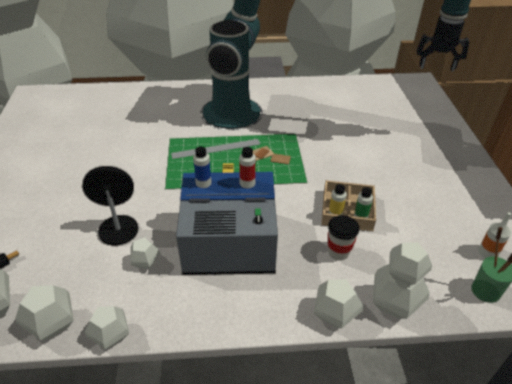

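View pics/side0.png

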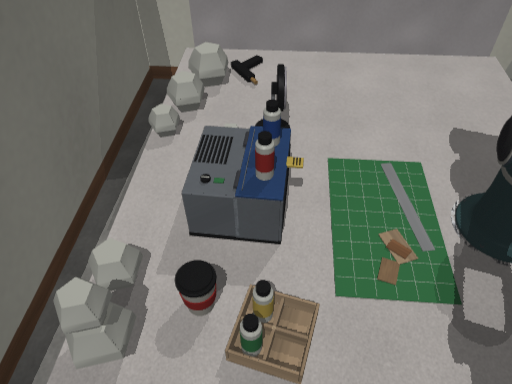

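View pics/wrist0.png

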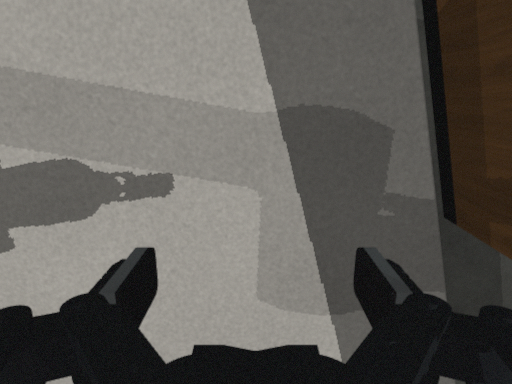

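```bash
cat > h.py <<'E'
import numpy as np, cv2
from scipy.spatial.transform import Rotation as R
def load(n,k=0): return dict(np.load(f"pics/{n}{k}.npz"))
def cloud(c,T=None):
    T=c["world_from_camera"] if T is None else T
    K=c["mtx"];v,u=np.mgrid[:384,:512];z=c["z_map"]
    P=np.stack([(u-K[0,2])/K[0,0]*z,(v-K[1,2])/K[1,1]*z,z],-1)
    return P@T[:3,:3].T+T[:3,3]
def ray(c,u,v,h,T=None):
    T=c["world_from_camera"] if T is None else T
    K=c["mtx"];d=T[:3,:3]@np.array([(u-K[0,2])/K[0,0],(v-K[1,2])/K[1,1],1.]);o=T[:3,3]
    return o+d*(h-o[2])/d[2]
def hsv(c): return cv2.cvtColor(c["image"],cv2.COLOR_RGB2HSV)
def circ(xy):
    A=np.c_[2*xy,np.ones(len(xy))];s=np.linalg.lstsq(A,(xy**2).sum(1),rcond=None)[0]
    return s[:2],np.sqrt(s[2]+s[:2]@s[:2])
E
python3 - <<'E'
from h import *
np.set_printoptions(precision=4,suppress=True)
for n in ["scene","side"]:
    c=load(n);P=cloud(c);H=hsv(c);h,s,v=[H[...,i] for i in range(3)]
    inb=(P[...,0]>.3)&(P[...,0]<1.1)&(abs(P[...,1])<.5)
    print(n,"table z",np.median(P[inb&(P[...,2]<.03)][:,2]))
    blue=(h>100)&(h<125)&(s>120)&inb&(abs(P[...,2]-.158)<.012)
    Q=P[blue];print("lid n",len(Q),"z",np.median(Q[:,2]),cv2.minAreaRect(Q[:,:2].astype(np.float32)))
    top=inb&(P[...,2]>.14)&(P[...,2]<.165)
    l,cc,st,ce=cv2.connectedComponentsWithStats(top.astype(np.uint8))
    for i in range(1,l):
        if st[i,4]>150: print(" top comp",st[i],cv2.minAreaRect(P[cc==i][:,:2].astype(np.float32)))
    y=(h>20)&(h<35)&(s>120)&inb
    l,cc,st,ce=cv2.connectedComponentsWithStats(y.astype(np.uint8))
    for i in range(1,l):
        if st[i,4]>15:print(" yel",st[i],P[cc==i].mean(0))
    # caps: dark at z~.26
    for zz in (.268,.116):
        m=inb&(abs(P[...,2]-zz)<.008)&(v<70)
        l,cc,st,ce=cv2.connectedComponentsWithStats(m.astype(np.uint8))
        for i in range(1,l):
            if st[i,4]>15:
                q=P[cc==i];print(" cap",zz,ce[i],st[i,4],q.mean(0),q.min(0),q.max(0))
    for name,lo,hi in (("redlab",0,8),("bluelab",105,125),("green",55,80),("yellow",20,35)):
        m=inb&(h>=lo)&(h<=hi)&(s>110)&((P[...,2]>.175) if "lab" in name else ((P[...,2]>.04)&(P[...,2]<.11)))
        q=P[m]; 
        if len(q)>10: print(" ",name,len(q),q.mean(0),q.min(0),q.max(0))
    cr=(h>8)&(h<25)&(s>60)&inb&(abs(P[...,2]-.045)<.008)
    q=P[cr];print(" crate",len(q),cv2.minAreaRect(q[:,:2].astype(np.float32)),np.median(q[:,2]))
E
```

```text
scene table z 0.0001515918119788795
lid n 1717 z 0.15847230287785752 ((0.5755899548530579, -0.15315398573875427), (0.4846256971359253, 0.10463894158601761), 87.61768341064453)
 top comp [ 176  164  102   77 6045] ((0.6211532354354858, -0.031282052397727966), (0.23996233940124512, 0.2621939778327942), 87.54100036621094)
 top comp [ 81 180  53  17 397] ((0.5702382326126099, -0.3367372751235962), (0.028454523533582687, 0.12929469347000122), 8.416533470153809)
 top comp [389 249  43  36 302] ((0.8717919588088989, 0.35114192962646484), (0.09342256188392639, 0.05778774246573448), 53.71009063720703)
 yel [223 163  11   9  82] [ 0.5076 -0.0259  0.157 ]
 yel [329 199  17  16 185] [0.5754 0.2714 0.0561]
 cap 0.268 [200.375  151.0125] 80 [ 0.5723 -0.0911  0.2668] [ 0.5542 -0.102   0.26  ] [ 0.5845 -0.0799  0.2707]
 cap 0.268 [246.8588 151.3176] 85 [0.581  0.0216 0.267 ] [0.5651 0.0096 0.2604] [0.5924 0.0346 0.2727]
 cap 0.116 [339.4459 188.2162] 74 [0.5649 0.2739 0.1154] [0.5486 0.2613 0.1082] [0.5771 0.2873 0.1194]
 cap 0.116 [366.0667 191.4267] 75 [0.5818 0.343  0.1151] [0.5655 0.3302 0.1084]
[... 2005 characters left out ...]
.726  0.2946 0.1125]
 cap 0.116 [262.8101 287.162 ] 179 [0.562  0.2801 0.1145] [0.5487 0.2642 0.1081] [0.5749 0.2933 0.118 ]
 cap 0.116 [250.1779 321.7692] 208 [0.579  0.3494 0.1146] [0.5655 0.3348 0.1081] [0.5922 0.362  0.1186]
  redlab 301 [0.5753 0.0413 0.2078] [0.5579 0.0299 0.1819] [0.5939 0.0473 0.2317]
  bluelab 240 [ 0.5659 -0.0719  0.2117] [ 0.5483 -0.0895  0.1845] [0.5873 0.0267 0.2668]
  green 182 [0.5763 0.3644 0.0597] [0.56   0.3522 0.04  ] [0.5956 0.3687 0.0799]
  yellow 200 [0.5614 0.2943 0.0604] [0.5423 0.2796 0.0402] [0.5806 0.2997 0.0795]
 crate 1365 ((0.5383827090263367, 0.3211780786514282), (0.1464671492576599, 0.14573541283607483), 76.71133422851562) 0.042662278427423095
```

Run:
```python
from h import *
a=[cv2.resize(cv2.imread("pics/scene0.png")[120:290,60:400],None,fx=2.3,fy=2.3,interpolation=cv2.INTER_CUBIC)]
cv2.imwrite("pics/z1.png",a[0])
a=cv2.resize(cv2.imread("pics/side0.png")[60:384,130:330],None,fx=2.2,fy=1.8,interpolation=cv2.INTER_CUBIC)
cv2.imwrite("pics/z2.png",a)
```

```text
(no output)
```

View pics/z1.png

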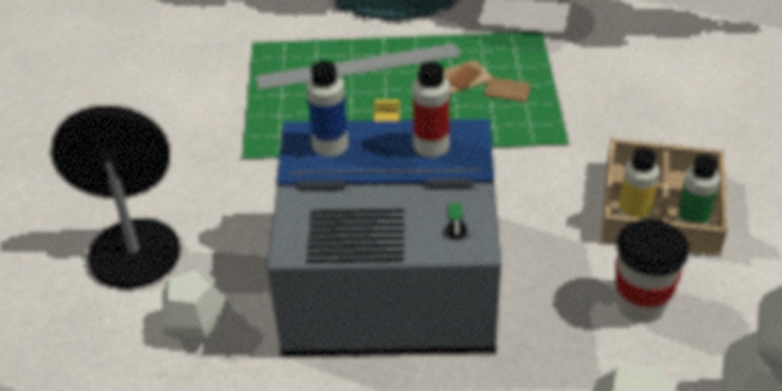

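View pics/z2.png

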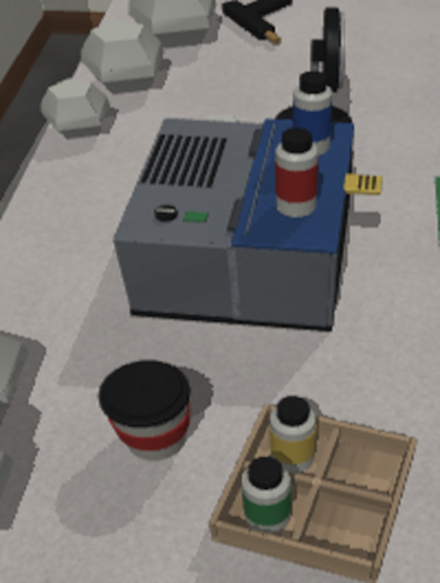

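Run:
```python
from h import *
np.set_printoptions(precision=4,suppress=True)
for n in ["scene","side"]:
    c=load(n);P=cloud(c);H=hsv(c);v=H[...,2]
    m=(P[...,2]>.09)&(P[...,2]<.22)&(P[...,0]>.5)&(P[...,0]<.66)&(P[...,1]<-.25)&(P[...,1]>-.43)&(v<60)
    m=cv2.erode(m.astype(np.uint8),np.ones((3,3)))>0
    q=P[m];print(n,len(q),np.median(q,0),q.min(0),q.max(0))
    # robust plane
    k=np.ones(len(q),bool)
    for _ in range(8):
        ce=q[k].mean(0);nn=np.linalg.svd(q[k]-ce)[2][2];d=(q-ce)@nn;k=abs(d)<max(.002,2*np.median(abs(d)))
    nn*=-np.sign(nn[0]);print(" plane n",nn,"yaw deg",np.degrees(np.arctan2(-nn[1],-nn[0])),k.sum(),ce,q[k].min(0),q[k].max(0))
    t=np.array([-nn[1],nn[0]])/np.hypot(*nn[:2]); a=q[k][:,:2]@t
    print(" lateral mid",(a.min()+a.max())/2,(a.max()-a.min()),"z mid",(q[k][:,2].min()+q[k][:,2].max())/2)
    b=(P[...,2]<.03)&(P[...,2]>.003)&(P[...,0]>.48)&(P[...,0]<.72)&(P[...,1]<-.25)&(P[...,1]>-.45)&(v<60)
    q=P[b]; 
    if len(q)>20: print(" base",len(q),q.min(0),q.max(0),cv2.minEnclosingCircle(q[:,:2].astype(np.float32)))
Rm=R.from_rotvec([-1.56448473,  0.19251076, -0.19192715]).as_matrix();print(Rm)
```

```text
scene 1263 [ 0.5655 -0.3325  0.1646] [ 0.5536 -0.396   0.0972] [ 0.5843 -0.2765  0.2189]
 plane n [-0.9982 -0.0596 -0.0002] yaw deg 3.415572362578692 995 [ 0.5654 -0.3356  0.1615] [ 0.5598 -0.3953  0.0972] [ 0.5708 -0.2765  0.2189]
 lateral mid 0.3690222248334084 0.11898309850849709 z mid 0.1580289698899101
 base 831 [ 0.5251 -0.3886  0.0038] [ 0.6342 -0.2835  0.0296] ((0.5793865323066711, -0.33714088797569275), 0.055333465337753296)
side 224 [ 0.5566 -0.2937  0.1771] [ 0.5481 -0.3455  0.1254] [ 0.5771 -0.2681  0.2149]
 plane n [-0.9417 -0.2917 -0.1678] yaw deg 17.20913149000166 200 [ 0.5583 -0.2978  0.1772] [ 0.5483 -0.3439  0.1294] [ 0.5771 -0.2681  0.2143]
 lateral mid 0.45741339610967546 0.07468418243510894 z mid 0.17188858101449883
 base 87 [ 0.5252 -0.3778  0.0056] [ 0.6272 -0.3316  0.0134] ((0.5761821269989014, -0.34470877051353455), 0.0512312613427639)
[[ 0.9702 -0.0006  0.2423]
 [-0.2423 -0.0022  0.9702]
 [-0.0001 -1.     -0.0023]]
```

```bash
python3 -m handwheel '[[0.0427,-0.022,-0.0393,0,0,0,1],[0.0427,-0.022,-0.0393,0,0,0,1],[0.0427,-0.022,-0.0393,0,0,0,1],[0.0427,-0.022,-0.0393,0,0,0,1],[0.0427,0,-0.0393,0,0,0,1],[0.0427,0,-0.0393,0,0,0,1],[0.0427,0,-0.0393,0,0,0,1],[0.0427,0,-0.0393,0,0,0,1]]'
python3 -m handwheel '[[0.0427,0,-0.0393,0,0,0,1],[0.0427,0,-0.0393,0,0,0,1],[0.0427,0,-0.0393,0,0,0,1],[0.0427,0,-0.0393,0,0,0,1],[0.03,0,-0.02,0,0,0,1],[0,0,0,0,0,0,1]]'
cat > snap.py <<'E'
import sys
from h import *
from workcell import bot,optics
np.set_printoptions(precision=4,suppress=True)
def wsnap(k):
    s=bot.read_state();c=optics.read_camera("wrist")
    T=np.eye(4);T[:3,:3]=R.from_rotvec(s["tcp_rot"]).as_matrix();T[:3,3]=s["tool_pos"]
    c["T"]=T@c["hand_eye"];c["tool"]=T
    np.savez(f"pics/wrist{k}.npz",**c);cv2.imwrite(f"pics/wrist{k}.png",c["image"][:,:,::-1])
    print(s["time"],s["tool_pos"],T[:3,:3].tolist(),s["wrist_force"],s["width"]);return c
if __name__=="__main__":
    for a in sys.argv[1:]:
        n,k=a.split(":")
        if n=="wrist": wsnap(k)
        else:
            c=optics.read_camera(n);np.savez(f"pics/{n}{k}.npz",**c);cv2.imwrite(f"pics/{n}{k}.png",c["image"][:,:,::-1])
E
python3 snap.py wrist:1
```

```text
time: 1.15
tool_pos: [0.4194, 0.2653, 0.3191]
tcp_rot: [-1.562, 0.192, -0.192]
wrist_force: [1.0, 1.1, 0.7]
width: 1.0
time: 1.9
tool_pos: [0.5716, 0.0443, 0.3184]
tcp_rot: [-1.563, 0.196, -0.194]
wrist_force: [0.4, 0.3, -0.9]
width: 1.002
1.9 [0.5716 0.0443 0.3184] [[0.9693109192243079, -0.0012052517771017623, 0.245835085455028], [-0.24583578444280008, -0.0004685767334005053, 0.9693113780015367], [-0.001053071659603555, -0.9999991639016498, -0.0007504905602544465]] [ 0.4112  0.3219 -0.944 ] 1.0021342319833202
```

View pics/wrist1.png

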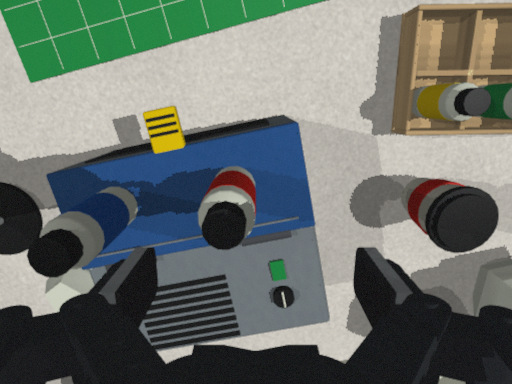

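Run:
```python
from h import *
np.set_printoptions(precision=4,suppress=True)
c=load("wrist",1);T=c["T"];P=cloud(c,T);H=hsv(c);h,s,v=[H[...,i] for i in range(3)]
m=(v<60)&(P[...,2]>.255)&(P[...,2]<.28)&(P[...,0]>.5)
l,cc,st,ce=cv2.connectedComponentsWithStats(m.astype(np.uint8))
for i in range(1,l):
    if st[i,4]>150:
        q=P[cc==i]; t=q[q[:,2]>np.median(q[:,2])-.003]
        ct=cv2.minEnclosingCircle(t[:,:2].astype(np.float32))
        print("cap",ce[i],st[i,4],np.median(q,0),ct)
y=(h>20)&(h<35)&(s>150)&(abs(P[...,2]-.158)<.01)
q=P[y];print("lip",q.mean(0),cv2.minAreaRect(q[:,:2].astype(np.float32)))
b=(h>100)&(h<125)&(s>120)&(abs(P[...,2]-.158)<.006)&(P[...,0]<.66)
q=P[b];print("lid",np.median(q,0),cv2.minAreaRect(q[:,:2].astype(np.float32)))
m=(v<60)&(abs(P[...,2]-.11)<.01)
l,cc,st,ce=cv2.connectedComponentsWithStats(m.astype(np.uint8))
for i in range(1,l):
    if st[i,4]>150: print("c11",ce[i],np.median(P[cc==i],0))
```

```text
cap [223.9336 226.0175] 1596 [0.5733 0.0219 0.2682] ((0.5752664804458618, 0.020996486768126488), 0.01383951399475336)
cap [ 54.1162 253.4704] 1807 [ 0.565  -0.0886  0.268 ] ((0.5663869976997375, -0.09215153753757477), 0.01430659182369709)
lip [ 0.5099 -0.0263  0.1584] ((0.5094289779663086, -0.0268186554312706), (0.02961508184671402, 0.03705769032239914), 87.32435607910156)
lid [ 0.5614 -0.0247  0.1584] ((0.5770390629768372, -0.030345335602760315), (0.23801115155220032, 0.10105258971452713), 87.37852478027344)
c11 [461.7791 101.6305] [0.558  0.262  0.1093]
c11 [462.0513 219.2568] [0.6873 0.2528 0.1098]
```

```bash
python3 -m handwheel '[[0.0094,0,-0.0213,0,0,0,1],[0,0.02,0,0,0,0,1],[0,0.03,0,0,0,0,1],[0,0.03,0,0,0,0,1],[0,0.023,0,0,0,0,1],[0,0.008,0,0,0,0,1],[0,0,0,0,0,0,1]]' 
python3 -m handwheel '[[0,0,0,0,0,0,0.2],[0,0,0,0,0,0,0.2],[0,0,0,0,0,0,0.2],[0,0,0,0,0,0,0.2],[0,0,0,0,0,0,0.2],[0,0,0,0,0,0,0.2]]' 35
python3 snap.py wrist:2
```

```text
time: 2.82
tool_pos: [0.5737, 0.0244, 0.2074]
tcp_rot: [-1.562, 0.193, -0.19]
wrist_force: [-0.2, -0.4, 0.6]
width: 0.999
time: 3.58
tool_pos: [0.5753, 0.0234, 0.2094]
tcp_rot: [-1.562, 0.191, -0.194]
wrist_force: [-1.1, 0.5, 5.4]
width: 0.461
3.575 [0.5753 0.0234 0.2094] [[0.970161451164749, 0.0018023699678219318, 0.2424531091498061], [-0.2424533393084944, -9.299062790973922e-05, 0.9701630634130034], [0.0017711386362442294, -0.999998371406295, 0.0003467746948500605]] [-1.059   0.4599  5.3717] 0.46090989431703094
```

View pics/wrist2.png

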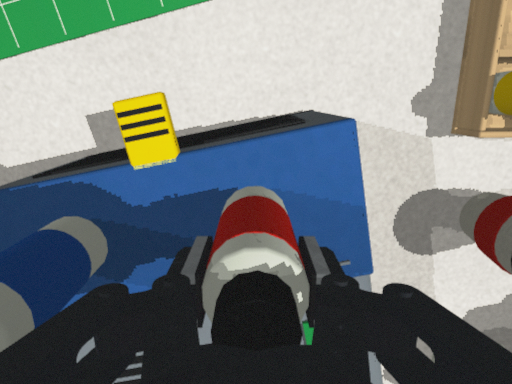

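```bash
python3 -m handwheel '[[0,-0.015,0,0,0,0,0.2],[0,-0.025,0,0,0,0,0.2],[-0.0103,0,0.0223,0,0,0,0.2],[-0.0205,0,0.0446,0,0,0,0.2],[-0.0205,0,0.0446,0,0,0,0.2],[-0.0205,0,0.0446,0,0,0,0.2],[-0.0205,0,0.0446,0,0,0,0.2],[-0.0205,0,0.0446,0,0,0,0.2]]' 
python3 -m handwheel '[[-0.0205,0,0.0446,0,0,0,0.2],[-0.0103,0,0.0223,0,0,0,0.2],[0,0.03,0,0,0,0,0.2],[0,0,0,0,0,0,0.2]]'
python3 snap.py wrist:3
```

```text
time: 4.62
tool_pos: [0.524, 0.2903, 0.2484]
tcp_rot: [-1.563, 0.192, -0.192]
wrist_force: [1.7, 0.0, -1.1]
width: 0.463
time: 5.12
tool_pos: [0.5091, 0.3599, 0.2152]
tcp_rot: [-1.567, 0.196, -0.188]
wrist_force: [0.0, 0.1, -0.8]
width: 0.462
5.125 [0.5091 0.3599 0.2152] [[0.9702758794976942, -0.0054303945980515855, 0.24194054740676546], [-0.24196388713859, -0.004147405649880864, 0.9702763917292634], [-0.004265558083013474, -0.9999766546479396, -0.00533808705021277]] [ 0.0337  0.1468 -0.8321] 0.4622376577617772
```

View pics/wrist3.png

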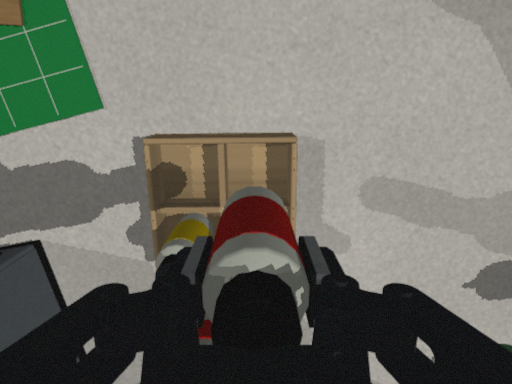

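Run:
```python
from h import *
np.set_printoptions(precision=4,suppress=True)
c=load("wrist",3);T=c["T"];P=cloud(c,T)
m=(abs(P[...,2]-.045)<.006)&(P[...,0]<.53)&(P[...,0]>.35)&(P[...,1]>.2)&(P[...,1]<.45)
H=hsv(c);m&=(H[...,0]>8)&(H[...,0]<25)&(H[...,1]>60)
q=P[m];print(np.median(q[:,2]),len(q))
A=ray(c,146,135,.045,T);B=ray(c,298,133,.045,T)
d=B-A;print(A,B,np.linalg.norm(d))
y=d[:2]/np.linalg.norm(d[:2]);x=np.array([y[1],-y[0]]);ce=(A+B)[:2]/2+.073*x
print("centre",ce,"yaw",np.degrees(np.arctan2(x[1],x[0])),"nl",ce-.035*x+.035*y,"nr",ce-.035*x-.035*y)
```

```text
0.04467281286507019 2349
[0.4473 0.2672 0.045 ] [0.4799 0.4054 0.045 ] 0.1420126757697359
centre [0.5346 0.3195] yaw -13.271293514077675 nl [0.5086 0.3616] nr [0.4925 0.2935]
```

```bash
python3 -m handwheel '[[0,0.02,0.001,0,0,0,0.2],[0,0.035,0,0,0,0,0.2],[0,0.035,0,0,0,0,0.2],[0,0.035,0,0,0,0,0.2],[0,0.018,0,0,0,0,0.2],[0,0.008,0,0,0,0,0.2],[0,0.003,0,0,0,0,0.2],[0,0,0,0,0,0,0.2]]'
```

```text
time: 6.18
tool_pos: [0.5121, 0.3627, 0.0655]
tcp_rot: [-1.561, 0.191, -0.193]
wrist_force: [0.5, 0.6, -1.0]
width: 0.461
```

```bash
python3 -m handwheel '[[0,0.003,0,0,0,0,0.2],[0,0.002,0,0,0,0,0.2],[0,0,0,0,0,0,0.2]]'
```

```text
time: 6.55
tool_pos: [0.5111, 0.3622, 0.0592]
tcp_rot: [-1.562, 0.192, -0.192]
wrist_force: [0.3, -0.9, -2.2]
width: 0.459
```

```bash
python3 -m handwheel '[[0,0.002,0,0,0,0,0.2],[0,0,0,0,0,0,0.2]]'
python3 - <<'E'
from workcell import bot
import numpy as np
for i in range(1):
    s=bot.read_state();print(s["tool_pos"],s["wrist_force"])
E
```

```text
time: 6.8
tool_pos: [0.5115, 0.3623, 0.0575]
tcp_rot: [-1.562, 0.192, -0.193]
wrist_force: [-0.8, -0.1, 0.1]
width: 0.463
[0.51146441 0.36234072 0.05753791] [-0.84250976 -0.14906241  0.13931537]
```

```bash
python3 -m handwheel '[[0,0.0015,0,0,0,0,0.2],[0,0,0,0,0,0,0.2],[0,0,0,0,0,0,0.66],[0,0,0,0,0,0,0.66],[0,0,0,0,0,0,0.66],[0,-0.01,0,0,0,0,0.66],[0,-0.03,0,0,0,0,0.66],[0,-0.05,0,0,0,0,0.66]]'
```

```text
time: 7.8
tool_pos: [0.5098, 0.3612, 0.1449]
tcp_rot: [-1.565, 0.195, -0.189]
wrist_force: [0.8, 0.1, 0.0]
width: 0.664
```

```bash
python3 -m handwheel '[[0,-0.04,0,0,0,0,0.66],[0,-0.04,0,0,0,0,1]]';python3 snap.py wrist:4
```

```text
time: 8.05
tool_pos: [0.5113, 0.3622, 0.2281]
tcp_rot: [-1.561, 0.191, -0.193]
wrist_force: [0.7, -0.4, -0.0]
width: 0.852
8.05 [0.5113 0.3622 0.2281] [[0.9701860415389851, 0.0010124389149589325, 0.2423592782840349], [-0.24235998362570554, 0.0006425645906109057, 0.9701861808167], [0.0008265227537828657, -0.9999992810388367, 0.0008687818754494203]] [ 0.7224 -0.4229 -0.0465] 0.8521114931432404
```

View pics/wrist4.png

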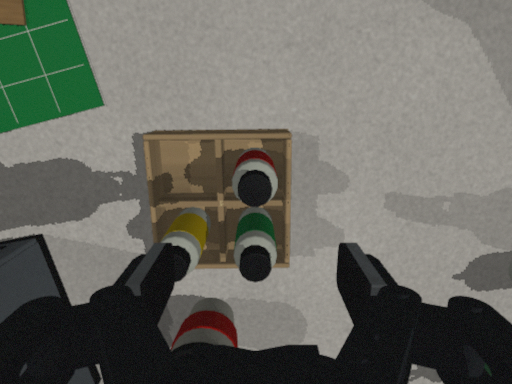

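```bash
python3 -m handwheel '[[0.0205,-0.022,-0.0531,0,0,0,1],[0.0205,-0.022,-0.0531,0,0,0,1],[0.0205,-0.022,-0.0531,0,0,0,1],[0.0205,-0.022,-0.0531,0,0,0,1],[0.0205,0,-0.0531,0,0,0,1],[0.0205,0,-0.0531,0,0,0,1],[0.0205,0,-0.0531,0,0,0,1],[0.0205,0,-0.0531,0,0,0,1]]'
python3 -m handwheel '[[0,0,0,0,0,0,1],[0,0,0,0,0,0,1]]'
python3 snap.py wrist:5
python3 - <<'E'
from h import *
np.set_printoptions(precision=4,suppress=True)
c=load("wrist",5);T=c["T"];P=cloud(c,T);v=hsv(c)[...,2]
m=(v<60)&(P[...,2]>.255)&(P[...,2]<.28)&(P[...,0]>.5)&(P[...,1]<-.04)
l,cc,st,ce=cv2.connectedComponentsWithStats(m.astype(np.uint8))
for i in range(1,l):
    if st[i,4]>150:
        q=P[cc==i];t=q[q[:,2]>np.median(q[:,2])-.003];ct=cv2.minEnclosingCircle(t[:,:2].astype(np.float32))
        print(ce[i],st[i,4],np.median(q,0),ct, (np.linalg.inv(c["tool"])@np.r_[ct[0],.268,1])[:3])
E
```

```text
time: 9.1
tool_pos: [0.5674, -0.0915, 0.3145]
tcp_rot: [-1.562, 0.191, -0.193]
wrist_force: [0.9, 1.0, -0.2]
width: 1.002
time: 9.35
tool_pos: [0.5673, -0.0896, 0.314]
tcp_rot: [-1.561, 0.193, -0.193]
wrist_force: [0.3, -0.5, -0.3]
width: 0.998
9.35 [ 0.5673 -0.0896  0.314 ] [[0.9699505024997113, 0.00011380714195823038, 0.24330230115741153], [-0.24330231880202924, 0.0007252863322890213, 0.96995023358175], [-6.607656971828468e-05, -0.9999997305037989, 0.0007311813839945835]] [ 0.3356 -0.5264 -0.3209] 0.9975294726521785
[252.3209 214.981 ] 1683 [ 0.5648 -0.0925  0.2682] ((0.5669036507606506, -0.09288261085748672), 0.013984734192490578) [ 0.0005  0.046  -0.0033]
```

View pics/wrist5.png

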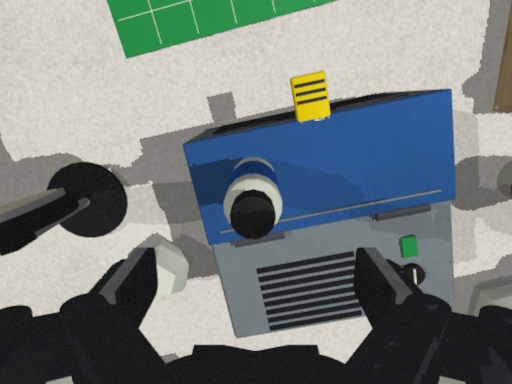

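```bash
python3 -m handwheel '[[0,0.02,-0.002,0,0,0,1],[0,0.03,0,0,0,0,1],[0,0.03,0,0,0,0,1],[0,0.02,0,0,0,0,1],[0,0.006,0,0,0,0,1],[0,0,0,0,0,0,1],[0,0,0,0,0,0,0.2],[0,0,0,0,0,0,0.2]]' 35
python3 -m handwheel '[[0,0,0,0,0,0,0.2],[0,0,0,0,0,0,0.2],[0,0,0,0,0,0,0.2],[0,0,0,0,0,0,0.2]]'
```

```text
time: 10.4
tool_pos: [0.5677, -0.0919, 0.2091]
tcp_rot: [-1.562, 0.19, -0.194]
wrist_force: [-0.3, 0.1, 0.4]
width: 0.605
time: 10.9
tool_pos: [0.5675, -0.0918, 0.2089]
tcp_rot: [-1.562, 0.191, -0.194]
wrist_force: [0.0, 0.5, 6.1]
width: 0.46
```

```bash
python3 -m handwheel '[[0,-0.015,0,0,0,0,0.2],[0,-0.025,0,0,0,0,0.2],[-0.0103,0,0.0222,0,0,0,0.2],[-0.0206,0,0.0445,0,0,0,0.2],[-0.0206,0,0.0445,0,0,0,0.2],[-0.0206,0,0.0445,0,0,0,0.2],[-0.0206,0,0.0445,0,0,0,0.2],[-0.0206,0,0.0445,0,0,0,0.2]]' 
python3 -m handwheel '[[-0.0206,0,0.0445,0,0,0,0.2],[-0.0206,0,0.0445,0,0,0,0.2],[-0.0103,0,0.0222,0,0,0,0.2],[0,0.03,0,0,0,0,0.2],[0,0,0,0,0,0,0.2]]'
python3 snap.py wrist:6
```

```text
time: 11.9
tool_pos: [0.5155, 0.1746, 0.2479]
tcp_rot: [-1.563, 0.193, -0.192]
wrist_force: [0.4, 0.2, -1.7]
width: 0.461
time: 12.52
tool_pos: [0.491, 0.2928, 0.2149]
tcp_rot: [-1.566, 0.196, -0.187]
wrist_force: [0.1, -0.4, -1.0]
width: 0.457
12.525 [0.491  0.2928 0.2149] [[0.9703972302839107, -0.005862711717010291, 0.24144325227398178], [-0.24146502132367476, -0.0033326129448586483, 0.9704038010890707], [-0.004884560826899184, -0.9999772608926077, -0.004649598181061587]] [ 0.0537 -0.3802 -1.0267] 0.45680172040434464
```

View pics/wrist6.png

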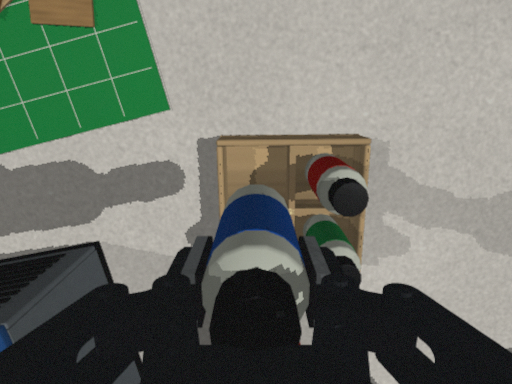

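```bash
python3 -m handwheel '[[0,0.02,0.001,0,0,0,0.2],[0,0.035,0,0,0,0,0.2],[0,0.035,0,0,0,0,0.2],[0,0.035,0,0,0,0,0.2],[0,0.018,0,0,0,0,0.2],[0,0.01,0,0,0,0,0.2],[0,0.006,0,0,0,0,0.2],[0,0,0,0,0,0,0.2]]'
python3 -m handwheel '[[0,0.001,0,0,0,0,0.2],[0,0,0,0,0,0,0.2]]'
```

```text
time: 13.58
tool_pos: [0.494, 0.2949, 0.0594]
tcp_rot: [-1.562, 0.192, -0.193]
wrist_force: [-0.4, 0.5, -1.5]
width: 0.459
time: 13.82
tool_pos: [0.494, 0.2949, 0.0585]
tcp_rot: [-1.561, 0.191, -0.193]
wrist_force: [0.4, 0.1, -1.7]
width: 0.458
```

```bash
python3 -m handwheel '[[0,0.0015,0,0,0,0,0.2],[0,0,0,0,0,0,0.2]]'
```

```text
time: 14.08
tool_pos: [0.4939, 0.2949, 0.057]
tcp_rot: [-1.562, 0.191, -0.193]
wrist_force: [-0.1, 0.4, 2.8]
width: 0.46
```

```bash
python3 -m handwheel '[[0,0,0,0,0,0,0.64],[0,0,0,0,0,0,0.64],[0,0,0,0,0,0,0.64],[0,-0.01,0,0,0,0,0.64],[0,-0.03,0,0,0,0,0.64],[0,-0.05,0,0,0,0,0.64],[0,-0.05,0,0,0,0,0.64],[0,-0.03,0,0,0,0,0.64]]'
python3 snap.py wrist:7 side:7 scene:7
```

```text
time: 15.08
tool_pos: [0.4947, 0.2953, 0.2306]
tcp_rot: [-1.559, 0.189, -0.195]
wrist_force: [0.1, 0.3, 0.2]
width: 0.637
15.075 [0.4947 0.2953 0.2306] [[0.9701952608197811, 0.00454810174791237, 0.24228180008685646], [-0.2422946434044681, 0.0025165606224188952, 0.9701994499586852], [0.0038028489765533774, -0.9999864907553124, 0.003543535880614068]] [0.0719 0.2562 0.2368] 0.6367739829173773
```

View pics/wrist7.png

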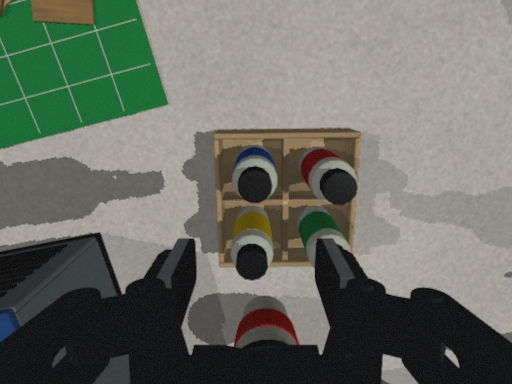

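View pics/side7.png

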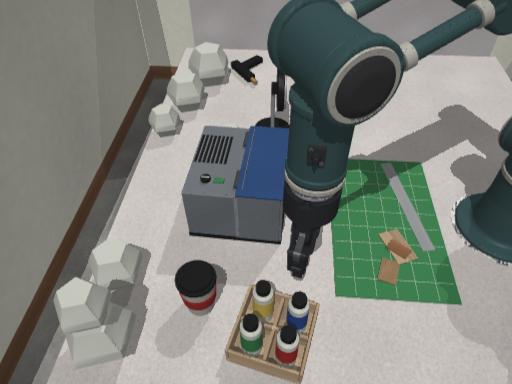

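```bash
python3 - <<'E'
from h import *
np.set_printoptions(precision=4,suppress=True)
c=load("wrist",5);T=c["T"];P=cloud(c,T);H=hsv(c);h,s,v=[H[...,i] for i in range(3)]
y=(h>20)&(h<35)&(s>150)&(abs(P[...,2]-.158)<.01)
q=P[y];print("lip",q.mean(0),cv2.minAreaRect(q[:,:2].astype(np.float32)))
b=(h>100)&(h<125)&(s>120)&(abs(P[...,2]-.158)<.006)&(P[...,0]<.66)
q=P[b];print("lid",np.median(q,0),cv2.minAreaRect(q[:,:2].astype(np.float32)))
E
python3 -m handwheel '[[0.01445,0,-0.0515,0,0,0,0.7],[0.01445,0,-0.0515,0,0,0,0.7],[0.01445,0,-0.0515,0,0,0,0.7],[0.01445,0,-0.0515,0,0,0,0.7],[0.01445,0,-0.0515,0,0,0,0.7],[0.01445,0,-0.0515,0,-0.1,0,0.7],[0,0,0,0,-0.1,0,0.7],[0,0,0,0,0,0,0.7]]'
python3 snap.py wrist:8
python3 - <<'E'
from h import *
np.set_printoptions(precision=4,suppress=True)
c=load("wrist",8);T=c["T"];P=cloud(c,T);H=hsv(c);h,s,v=[H[...,i] for i in range(3)]
y=(h>20)&(h<35)&(s>150)&(abs(P[...,2]-.158)<.01)
q=P[y];print("lip",q.mean(0),cv2.minAreaRect(q[:,:2].astype(np.float32)))
b=(h>100)&(h<125)&(s>120)&(abs(P[...,2]-.158)<.006)&(P[...,0]<.66)
q=P[b];print("lid",np.median(q,0),cv2.minAreaRect(q[:,:2].astype(np.float32)))
E
```

```text
lip [ 0.5102 -0.0279  0.1582] ((0.5095765590667725, -0.027429861947894096), (0.02994128316640854, 0.03710222244262695), 87.78955841064453)
lid [ 0.5692 -0.0107  0.1583] ((0.5772778391838074, -0.030491970479488373), (0.2387324571609497, 0.10125396400690079), 87.3643569946289)
time: 16.23
tool_pos: [0.5016, -0.0268, 0.2245]
tcp_rot: [-1.57, 0.04, -0.035]
wrist_force: [0.6, 0.6, 0.5]
width: 0.702
16.225 [ 0.5016 -0.0268  0.2245] [[0.9988637705238212, -0.003072536283278301, 0.04755762247761011], [-0.04755628791095269, 0.000506003808933897, 0.9988684314964988], [-0.003093123836111787, -0.9999951517287138, 0.00035931045238662973]] [0.5885 0.6405 0.5325] 0.7020184944415568
lip [ 0.5097 -0.0272  0.158 ] ((0.5104163885116577, -0.027267133817076683), (0.029951514676213264, 0.0400388240814209), 87.56658172607422)
lid [ 0.557  -0.0311  0.1582] ((0.576495349407196, -0.030535757541656494), (0.2389739751815796, 0.10123870521783829), 87.45440673828125)
```

View pics/wrist8.png

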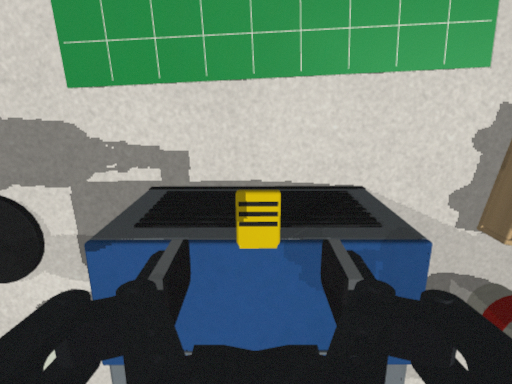

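```bash
python3 -m handwheel '[[0.001,0.02,0,0,0,0,0.7],[0,0.03,0,0,0,0,0.7],[0,0.025,0,0,0,0,0.7],[0,0.013,0,0,0,0,0.7],[0,0,0,0,0,0,0.7],[0,0,0,0,0,0,0.2],[0,0,0,0,0,0,0.2],[0,0,0,0,0,0,0.2]]' 30
python3 -m handwheel '[[0,0,0,0,0,0,0.2],[0,0,0,0,0,0,0.2]]'
python3 snap.py wrist:9
```

```text
time: 17.27
tool_pos: [0.5048, -0.0253, 0.1398]
tcp_rot: [-1.569, 0.034, -0.038]
wrist_force: [-0.8, 4.8, 4.1]
width: 0.343
time: 17.52
tool_pos: [0.5048, -0.0253, 0.1398]
tcp_rot: [-1.569, 0.034, -0.038]
wrist_force: [-0.3, 5.1, 3.8]
width: 0.339
17.525 [ 0.5048 -0.0253  0.1398] [[0.9989695999722357, 0.0026240060448539347, 0.045308420007631425], [-0.045313167604180915, 0.0017789925989065702, 0.9989712468469791], [0.0025407032465000236, -0.9999949748761787, 0.0018960615505880796]] [-0.2782  5.0643  3.7815] 0.3386399208567101
```

View pics/wrist9.png

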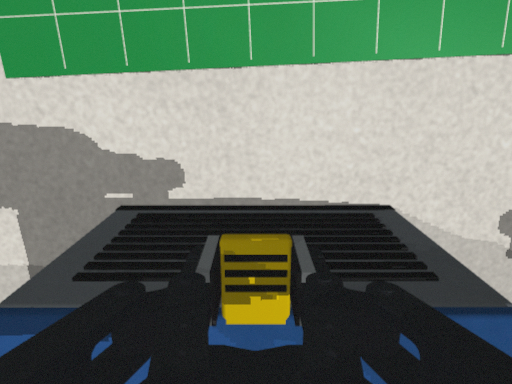

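```bash
python3 -c "
import numpy as np
p=.032+.125*np.arange(15);r=.127
x=-r*np.cos(p);z=r*np.sin(p)
print([[round(a,4),round(-b,4)] for a,b in zip(np.diff(x),np.diff(z))])"
```

```text
[[np.float64(0.0015), np.float64(-0.0158)], [np.float64(0.0035), np.float64(-0.0155)], [np.float64(0.0054), np.float64(-0.0149)], [np.float64(0.0072), np.float64(-0.0141)], [np.float64(0.0089), np.float64(-0.0131)], [np.float64(0.0105), np.float64(-0.0119)], [np.float64(0.0119), np.float64(-0.0105)], [np.float64(0.0131), np.float64(-0.009)], [np.float64(0.0141), np.float64(-0.0073)], [np.float64(0.0149), np.float64(-0.0055)], [np.float64(0.0155), np.float64(-0.0036)], [np.float64(0.0158), np.float64(-0.0016)], [np.float64(0.0159), np.float64(0.0004)], [np.float64(0.0157), np.float64(0.0024)]]
```

```bash
python3 -m handwheel '[[0.0015,-0.0158,0.0005,0,0,0,0.2],[0.0035,-0.0155,0,0,0,0,0.2],[0.0054,-0.0149,0,0,0,0,0.2],[0.0072,-0.0141,0,0,0,0,0.2],[0,0,0,0,0,0,0.2]]' 40
python3 snap.py wrist:10
```

```text
time: 18.2
tool_pos: [0.5224, -0.0261, 0.1998]
tcp_rot: [-1.57, 0.034, -0.037]
wrist_force: [1.7, 4.3, -1.5]
width: 0.338
18.2 [ 0.5224 -0.0261  0.1998] [[0.9989906454309572, 0.0017474365185638184, 0.044884705714236056], [-0.04488626279575514, 0.0008622660299750229, 0.9989917316522317], [0.0017069720766296065, -0.9999981014796515, 0.000939831592609075]] [ 1.7332  4.3476 -1.5454] 0.3382689215124711
```

View pics/wrist10.png

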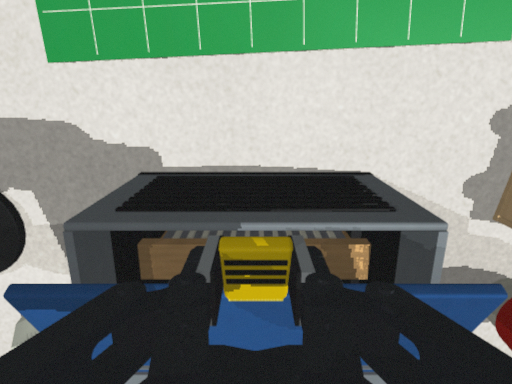

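Lid is rising with the lip held; continue the arc.

```bash
python3 -m handwheel '[[0.0089,-0.0131,0,0,0,0,0.2],[0.0105,-0.0119,0,0,0,0,0.2],[0.0119,-0.0105,0,0,0,0,0.2],[0.0131,-0.009,0,0,0,0,0.2],[0.0141,-0.0073,0,0,0,0,0.2],[0.0149,-0.0055,0,0,0,0,0.2],[0.0155,-0.0036,0,0,0,0,0.2],[0,0,0,0,0,0,0.2]]' 40
python3 snap.py wrist:11
```

```text
time: 19.25
tool_pos: [0.6106, -0.0301, 0.2594]
tcp_rot: [-1.57, 0.036, -0.034]
wrist_force: [-0.1, 4.9, -3.2]
width: 0.339
19.25 [ 0.6106 -0.0301  0.2594] [[0.9990050995670233, -0.0016534898112060895, 0.04456542393522463], [-0.044564167494025676, 0.0007891080641497794, 0.9990062123350524], [-0.001687013528837135, -0.9999983216385454, 0.0007146365832988444]] [-0.1065  4.9205 -3.1861] 0.33936307056943704
```

View pics/wrist11.png

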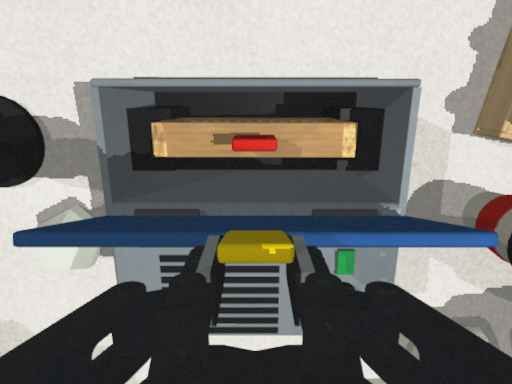

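```bash
python3 -m handwheel '[[0.0158,-0.0016,0,0,0,0,0.2],[0.0159,0.0004,0,0,0,0,0.2],[0.0157,0.0024,0,0,0,0,0.2],[0,0,0,0,0,0,0.2],[0,0,0,0,0,0,0.2]]' 40
python3 snap.py wrist:12 side:12
python3 - <<'E'
from h import *
np.set_printoptions(precision=4,suppress=True)
for k in (11,12):
    c=load("wrist",k);T=c["T"];P=cloud(c,T);H=hsv(c);h,s,v=[H[...,i] for i in range(3)]
    m=((h<6)|(h>174))&(s>150)&(P[...,1]<.05)&(P[...,2]>.1)
    q=P[m];z=np.percentile(q[:,2],80);t=q[abs(q[:,2]-z)<.004]
    print("tab",len(q),z,t.mean(0),cv2.minAreaRect(t[:,:2].astype(np.float32)))
    m=(h>8)&(h<25)&(s>70)&(abs(P[...,2]-.107)<.006)&(P[...,1]<.1)
    q=P[m];print("slab",len(q),np.median(q,0),cv2.minAreaRect(q[:,:2].astype(np.float32)))
E
```

```text
time: 19.92
tool_pos: [0.6578, -0.0323, 0.2588]
tcp_rot: [-1.57, 0.035, -0.035]
wrist_force: [-0.9, 5.0, -2.2]
width: 0.332
19.925 [ 0.6578 -0.0323  0.2588] [[0.9990059859621714, 0.00021715856183452537, 0.044575698019313374], [-0.04457578546434541, 0.00041601442961708424, 0.9990059190426407], [0.00019839855505719012, -0.9999998898870707, 0.00042528091889820763]] [-0.8941  4.9586 -2.175 ] 0.33182853538909957
tab 695 0.14165224563903706 [ 0.5753 -0.0313  0.1411] ((0.5753623247146606, -0.031373921781778336), (0.03480376675724983, 0.008819996379315853), 87.61771392822266)
slab 6377 [ 0.5746 -0.0311  0.1074] ((0.5751345753669739, -0.03236021101474762), (0.18328897655010223, 0.03220266103744507), 87.70684051513672)
tab 649 0.14190735486716882 [ 0.5759 -0.0313  0.1412] ((0.5759364366531372, -0.03139892965555191), (0.03448564559221268, 0.009294217452406883), 87.41700744628906)
slab 7154 [ 0.5757 -0.0311  0.1074] ((0.5754801630973816, -0.03241691738367081), (0.18294833600521088, 0.028996767476201057), 87.40099334716797)
```

View pics/side12.png

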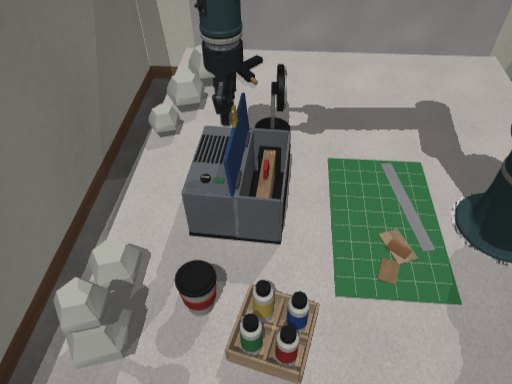

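View pics/wrist12.png

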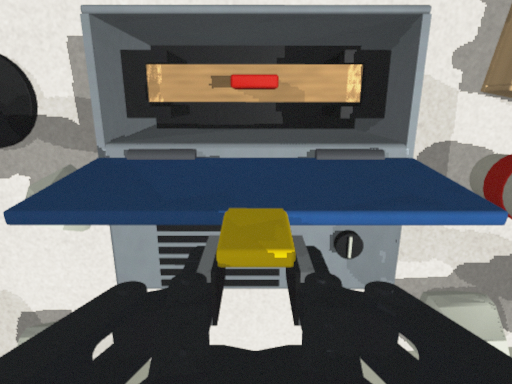

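```bash
python3 -m handwheel '[[0,0,0,0,0,0,0.8],[0,0,0,0,0,0,0.8],[0,0,0,0,0,0,0.8],[0,-0.02,0,0,0,0,0.8],[0,-0.03,0,0,0,0,0.8],[0,-0.03,0,0,0,0,0.8],[-0.041,0,-0.0014,0,0,0,0.8],[-0.041,0,-0.0014,0,0,0,0.8]]' 40
python3 -m handwheel '[[0,0.02,0,0,0,0,0.8],[0,0.04,0,0,0,0,0.8],[0,0.03,0,0,0,0,0.8],[0,0.01,0,0,0,0,0.8],[0,0,0,0,0,0,0.8]]'
python3 snap.py wrist:13
python3 - <<'E'
from h import *
np.set_printoptions(precision=4,suppress=True)
c=load("wrist",13);T=c["T"];P=cloud(c,T);H=hsv(c);h,s,v=[H[...,i] for i in range(3)]
m=((h<6)|(h>174))&(s>150)&(P[...,1]<.05)&(P[...,2]>.1)
q=P[m];z=np.percentile(q[:,2],80);t=q[abs(q[:,2]-z)<.004]
r=cv2.minAreaRect(t[:,:2].astype(np.float32))
print("tab",len(q),z,r,np.linalg.inv(c["tool"])@np.r_[r[0],z,1])
E
```

```text
time: 21.02
tool_pos: [0.5754, -0.032, 0.3407]
tcp_rot: [-1.571, 0.033, -0.038]
wrist_force: [0.8, -0.2, 0.7]
width: 0.802
time: 21.65
tool_pos: [0.5757, -0.0318, 0.2379]
tcp_rot: [-1.57, 0.036, -0.035]
wrist_force: [-0.5, 0.4, -0.1]
width: 0.798
21.65 [ 0.5757 -0.0318  0.2379] [[0.9989949851208013, -0.0008364211562402746, 0.04481428458805823], [-0.044814255480874726, 5.3518510281347353e-05, 0.9989953351449967], [-0.0008379792270510958, -0.9999996487676477, 1.5981131996856135e-05]] [-0.5278  0.4072 -0.0934] 0.7978847358507956
tab 936 0.1415845780317076 ((0.5752075910568237, -0.03170523792505264), (0.03477909415960312, 0.009593924507498741), 87.88658905029297) [-0.0005  0.0964  0.0001  1.    ]
```

View pics/wrist13.png

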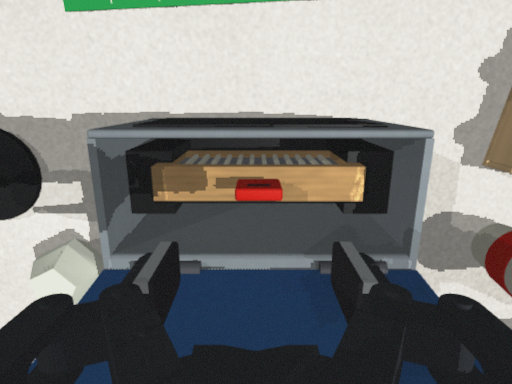

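```bash
python3 -m handwheel '[[0,0.02,0,0,0,0,0.8],[0,0.03,0,0,0,0,0.8],[0,0.03,0,0,0,0,0.8],[0,0.025,0,0,0,0,0.8],[0,0.013,0,0,0,0,0.8],[0,0.006,0,0,0,0,0.8],[0,0,0,0,0,0,0.8],[0,0,0,0,0,0,0.3]]' 50
python3 -m handwheel '[[0,0,0,0,0,0,0.2],[0,0,0,0,0,0,0.2],[0,0,0,0,0,0,0.2],[0,0,0,0,0,0,0.2],[0,0,0,0,0,0,0.2]]' 60
python3 snap.py wrist:14
```

```text
time: 22.7
tool_pos: [0.5764, -0.0319, 0.1155]
tcp_rot: [-1.571, 0.033, -0.037]
wrist_force: [0.8, -0.4, -0.6]
width: 0.606
time: 23.32
tool_pos: [0.5767, -0.0315, 0.1158]
tcp_rot: [-1.57, 0.033, -0.038]
wrist_force: [0.1, 2.6, 6.4]
width: 0.405
23.325 [ 0.5767 -0.0315  0.1158] [[0.9989858222621014, 0.0028100595199314106, 0.04493807388849502], [-0.04493925088369706, 0.00035708985958871065, 0.9989896577126535], [0.0027911734674734325, -0.9999959880181154, 0.0004830096767670655]] [0.0987 2.609  6.4273] 0.4050271470394364
```

View pics/wrist14.png

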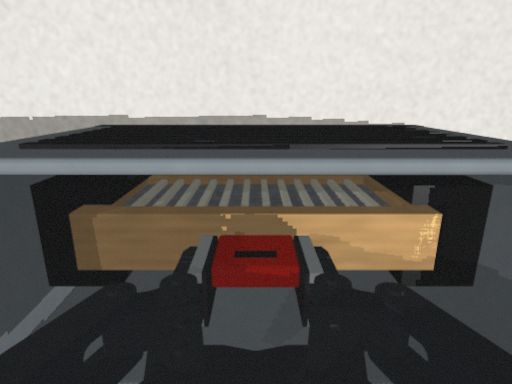

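```bash
python3 -m handwheel '[[0,-0.008,0,0,0,0,0.2],[0,-0.02,0,0,0,0,0.2],[0,-0.025,0,0,0,0,0.2],[0,-0.025,0,0,0,0,0.2]]' 60
python3 -m handwheel '[[0,-0.03,0,0,0,0,0.2],[0,-0.03,0,0,0,0,0.2],[0,-0.03,0,0,0,0,0.2],[0,-0.015,0,0,0,0,0.2],[0,0,0,0,0,0,0.2]]' 60
python3 snap.py wrist:15 side:15
```

```text
time: 23.88
tool_pos: [0.5746, -0.0315, 0.1933]
tcp_rot: [-1.57, 0.037, -0.034]
wrist_force: [-0.1, 2.1, -3.2]
width: 0.407
time: 24.5
tool_pos: [0.5759, -0.0321, 0.2989]
tcp_rot: [-1.571, 0.033, -0.037]
wrist_force: [-0.3, -0.9, -2.9]
width: 0.408
24.5 [ 0.5759 -0.0321  0.2989] [[0.9989891290076909, 0.002406744820005316, 0.04488794608607563], [-0.04488641424842637, -0.0006867857810565758, 0.9989918608983808], [0.002435146889557399, -0.9999968679474263, -0.0005780613842515936]] [-0.3302 -0.8864 -2.9178] 0.4076915020223118
```

View pics/side15.png

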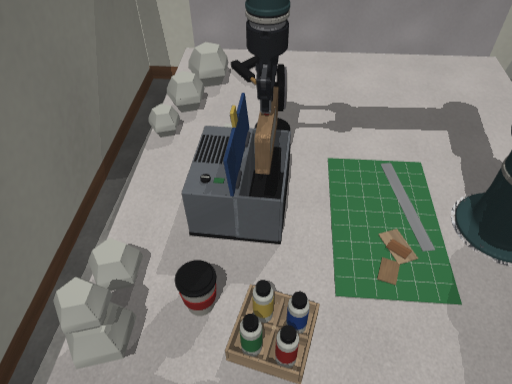

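View pics/wrist15.png

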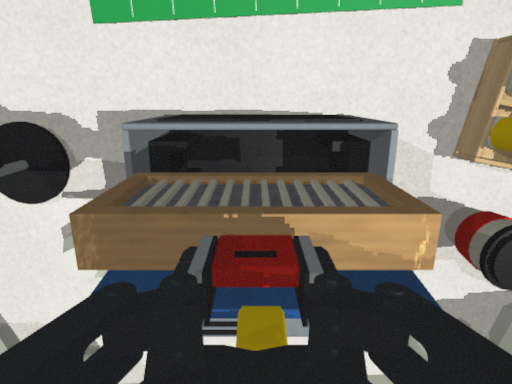

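Run:
```python
from h import *
np.set_printoptions(precision=4,suppress=True)
for k in (5,6,11,12,13,15):
    c=load("wrist",k);T=c["T"];P=cloud(c,T);v=hsv(c)[...,2]
    m=(P[...,2]>.1)&(P[...,2]<.225)&(P[...,1]<-.24)&(P[...,1]>-.45)&(P[...,0]>.45)&(P[...,0]<.68)
    m[:,110:]=False
    q=P[m]
    if len(q)<50: print(k,len(q));continue
    r=cv2.minAreaRect(q[:,:2].astype(np.float32))
    print(k,len(q),q.min(0),q.max(0),r)
    # per-y-slice x range
    for y0 in np.arange(-.40,-.25,.02):
        t=q[abs(q[:,1]-y0)<.006]
        if len(t)>8: print("  y",round(y0,3),"x",np.percentile(t[:,0],[2,98]),"z",t[:,2].max())
# scene back-plane, slices in y
c=load("scene");P=cloud(c);v=hsv(c)[...,2]
m=(P[...,2]>.1)&(P[...,2]<.225)&(P[...,1]<-.24)&(P[...,1]>-.45)&(P[...,0]>.5)&(P[...,0]<.62)&(v<60)
for y0 in np.arange(-.39,-.27,.015):
    t=P[m&(abs(P[...,1]-y0)<.006)&(P[...,2]<.2)]; print("scene y",round(y0,3),np.median(t[:,0]),len(t))
```

```text
5 3111 [ 0.5358 -0.3696  0.1002] [ 0.5811 -0.274   0.2067] ((0.5589250326156616, -0.32107222080230713), (0.042324356734752655, 0.09449204057455063), 3.6291232109069824)
  y -0.36 x [0.54   0.5406] z 0.1300657332019694
  y -0.34 x [0.5387 0.5808] z 0.16726639243043362
  y -0.32 x [0.5374 0.5381] z 0.1766647160790743
  y -0.3 x [0.5363 0.5612] z 0.20667619296489315
  y -0.28 x [0.5376 0.5601] z 0.18869630502697465
6 0
11 0
12 0
13 0
15 39
scene y -0.39 0.5684822901030928 90
scene y -0.375 0.5677679209916988 132
scene y -0.36 0.5669225056092053 140
scene y -0.345 0.5680697402782308 111
scene y -0.33 0.5658224682991462 160
scene y -0.315 0.5644723743318406 137
scene y -0.3 0.5627123364776723 139
scene y -0.285 0.5618362154408318 107
```

```bash
python3 -m handwheel '[[-0.02,0,-0.001,0,0,0,0.2],[-0.04,0,-0.002,0,0,0,0.2],[-0.04,0,-0.002,0,0,0,0.2],[-0.017,0,-0.02,0,0,0,0.2],[0.0017,0,-0.04,0,0,0,0.2],[0.0019,0,-0.042,0,0,0,0.2],[0.0019,0,-0.042,0,0,0,0.2],[0.0019,0,-0.042,0,0,0,0.2]]' 60
python3 -m handwheel '[[0.0019,0,-0.042,0,0,0,0.2],[0.0017,0,-0.038,0,0,0,0.2],[0.0012,0,-0.027,0,-0.053,0,0.2],[0.0007,0,-0.0158,0,-0.053,0,0.2],[0,0,0,0,0,0,0.2],[0,0,0,0,0,0,0.2]]' 60
python3 snap.py wrist:16 side:16 scene:16
```

```text
time: 25.6
tool_pos: [0.4563, -0.2185, 0.2953]
tcp_rot: [-1.569, 0.037, -0.033]
wrist_force: [0.4, -0.0, -3.0]
width: 0.408
time: 26.35
tool_pos: [0.4577, -0.3397, 0.296]
tcp_rot: [-1.568, -0.046, 0.049]
wrist_force: [-0.1, -0.4, -4.2]
width: 0.404
26.35 [ 0.4577 -0.3397  0.296 ] [[0.9981766936421151, -0.0018504099232396522, -0.06033128751163225], [0.06033492208914781, 0.001975605632081323, 0.9981762340182635], [-0.0017278443771706828, -0.9999963364760406, 0.002083647836323421]] [-0.0507 -0.3924 -4.1862] 0.4037946381200989
```

View pics/wrist16.png

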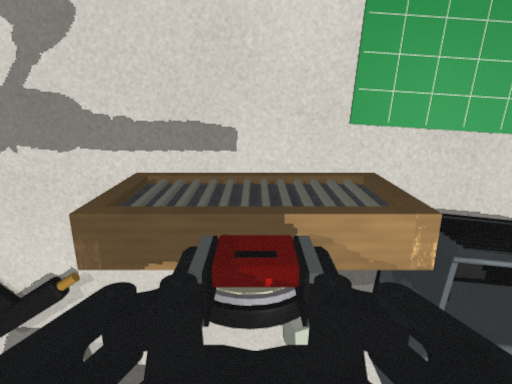

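View pics/scene16.png

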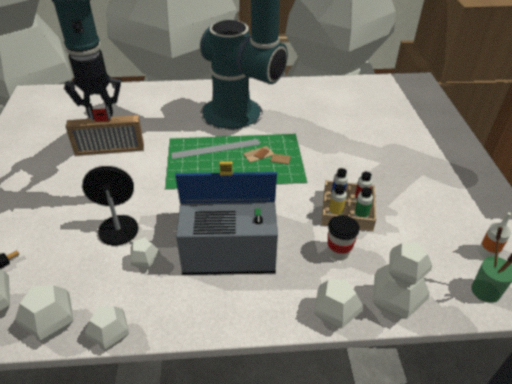

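View pics/side16.png

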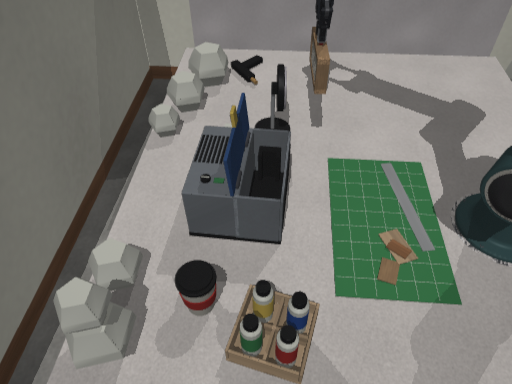

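```bash
python3 -m handwheel '[[0.001,0.015,-0.001,0,0,0,0.2],[0,0.03,0,0,0,0,0.2],[0,0.025,0,0,0,0,0.2],[0,0.014,0,0,0,0,0.2],[0,0.005,0,0,0,0,0.2],[0,0,0,0,0,0,0.2],[0,0,0,0,0,0,0.2]]' 60
python3 snap.py wrist:17 side:17 scene:17
python3 - <<'E'
from h import *
np.set_printoptions(precision=4,suppress=True)
def plane(q,tol=.0025):
    k=np.ones(len(q),bool)
    for _ in range(10):
        ce=q[k].mean(0);n=np.linalg.svd(q[k]-ce)[2][2];d=(q-ce)@n;k=abs(d)<max(tol,1.5*np.median(abs(d)))
    return n*-np.sign(n[0]),ce,k
c=load("scene",17);P=cloud(c);v=hsv(c)[...,2]
m=(P[...,2]>.09)&(P[...,2]<.225)&(P[...,1]<-.22)&(P[...,1]>-.47)
f=m&(P[...,0]>.42)&(P[...,0]<.5)&(P[...,2]<.21);l=m&(P[...,0]>.545)&(P[...,0]<.60)&(v<60)
for n_,mm in (("filter",f),("lamp",l)):
    mm=cv2.erode(mm.astype(np.uint8),np.ones((3,3)))>0
    q=P[mm];n,ce,k=plane(q);print(n_,len(q),k.sum(),n,np.degrees(np.arctan2(n[1],n[0]))%360-180,ce,q[k].min(0),q[k].max(0))
c=load("wrist",17);P=cloud(c,c["T"]);H=hsv(c)
s=(abs(P[...,2]-.1975)<.006)&(H[...,0]>8)&(H[...,0]<25)&(H[...,1]>70)
q=P[s];print("slab top wrist",np.median(q,0),cv2.minAreaRect(q[:,:2].astype(np.float32)))
c=load("side",17);P=cloud(c)
s=(P[...,2]>.08)&(P[...,2]<.21)&(P[...,0]>.42)&(P[...,0]<.5)&(P[...,1]<-.2)&(P[...,1]>-.45)
q=P[s];print("side filter",len(q),q.min(0),q.max(0))
E
```

```text
time: 27.38
tool_pos: [0.46, -0.3421, 0.2096]
tcp_rot: [-1.572, -0.049, 0.047]
wrist_force: [0.7, -0.5, -2.9]
width: 0.407
27.375 [ 0.46   -0.3421  0.2096] [[0.9981267488036817, 0.0017150365433538615, -0.06115596432276749], [0.06115837487427274, -0.0013901528186504586, 0.9981271064638407], [0.00162680832631696, -0.9999975630594288, -0.0014924375610613771]] [ 0.6521 -0.4548 -2.8858] 0.40730016046120815
filter 1531 1020 [-0.997  -0.052   0.0582] 2.9869434709168843 [ 0.471  -0.3315  0.17  ] [ 0.4621 -0.4301  0.1092] [ 0.4814 -0.2523  0.2044]
lamp 1291 937 [-0.9979 -0.0647  0.0001] 3.7104526332897763 [ 0.5655 -0.3367  0.1618] [ 0.5593 -0.3946  0.1006] [ 0.571  -0.2771  0.2155]
slab top wrist [ 0.4535 -0.3441  0.201 ] ((0.45899778604507446, -0.34375613927841187), (0.03090699017047882, 0.18098847568035126), 3.438621759414673)
side filter 823 [ 0.4404 -0.432   0.1024] [ 0.4813 -0.2435  0.21  ]
```

View pics/scene17.png

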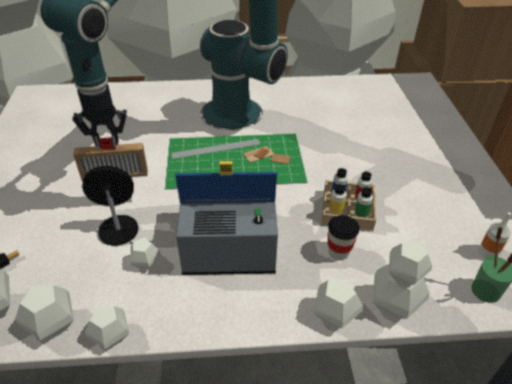

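View pics/side17.png

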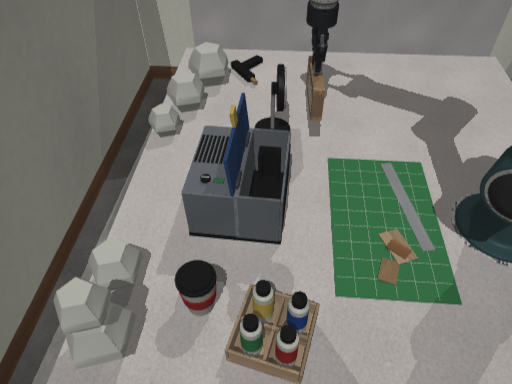

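View pics/wrist17.png

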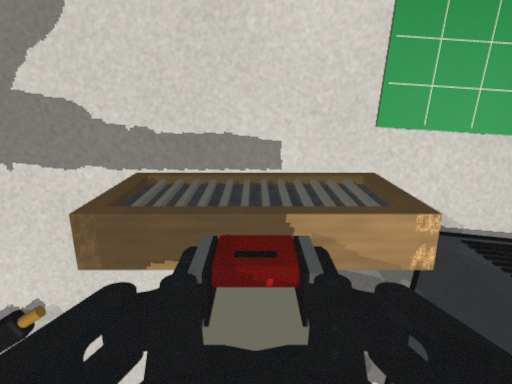

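Run:
```python
from h import *
np.set_printoptions(precision=4,suppress=True)
for k in (15,17):
    c=load("wrist",k);P=cloud(c,c["hand_eye"]) # tool frame: y down
    q=P.reshape(-1,3)
    for z0 in (-.086,-.083,.083,.086):   # frame uprights
        m=(abs(q[:,2]-z0)<.0015)&(q[:,1]>.012)&(q[:,1]<.104)&(q[:,0]<-.005)&(q[:,0]>-.03)
        t=q[m]
        if len(t)>20:
            p=np.polyfit(t[:,1],t[:,0],1);print(k,z0,len(t),"slope deg",np.degrees(p[0]),"x@mid",np.polyval(p,.056),t[:,1].min(),t[:,1].max())
    c2=P[(abs(P[...,1]-.0085)<.006)&(abs(P[...,0])<.03)&(abs(P[...,2])<.1)]
    top=c2; p=np.linalg.lstsq(np.c_[top[:,0],top[:,2],np.ones(len(top))],top[:,1],rcond=None)[0];print(k,"top plane tilt deg: pitch",np.degrees(p[0]),"roll",np.degrees(p[1]),"h",p[2],len(top))
c=load("side",17);P=cloud(c)
m=(P[...,2]>.1)&(P[...,2]<.19)&(P[...,0]>.43)&(P[...,0]<.5)&(P[...,1]<-.235)&(P[...,1]>-.275)
q=P[m]
for z0 in np.arange(.11,.2,.01):
    t=q[abs(q[:,2]-z0)<.004]; print(round(z0,2),len(t),np.percentile(t[:,0],[3,50,97]) if len(t)>5 else "")
```

```text
15 -0.086 207 slope deg -0.07695549686803717 x@mid -0.015796813667069604 0.0121849547363036 0.10280358576271037
15 -0.083 197 slope deg -0.08861914339702093 x@mid -0.01579816231948216 0.01214074267133261 0.10159323231940534
15 0.083 198 slope deg -0.10339122557556703 x@mid -0.015671616059974684 0.012386314426396539 0.10141511866680805
15 0.086 194 slope deg -0.09357647488207704 x@mid -0.01567528986695874 0.01216252280559757 0.10206803922685964
15 top plane tilt deg: pitch -1.788397645015792 roll 0.07669359828206541 h 0.008546892906714499 17263
17 -0.086 193 slope deg -0.06051319447496434 x@mid -0.016016743833783414 0.012072390632740765 0.10255226300892448
17 -0.083 193 slope deg -0.07210797900964072 x@mid -0.01600014766337743 0.012114397936808241 0.10237188771432548
17 0.083 203 slope deg -0.1015056829559348 x@mid -0.015859737575995486 0.012479185125139597 0.1024097686841399
17 0.086 194 slope deg -0.08337993013677811 x@mid -0.015844746278898862 0.012815714532218081 0.10272427770349035
17 top plane tilt deg: pitch -1.7642884645436412 roll 0.07891959364504054 h 0.008540597797355269 17245
0.11 28 [0.4426 0.4583 0.4705]
0.12 26 [0.442  0.4552 0.4694]
0.13 27 [0.4419 0.4561 0.4696]
0.14 30 [0.4414 0.4542 0.4702]
0.15 34 [0.4422 0.4553 0.4708]
0.16 31 [0.4405 0.454  0.4694]
0.17 31 [0.4417 0.4551 0.4703]
0.18 33 [0.4424 0.4559 0.471 ]
0.19 19 [0.4409 0.4563 0.4716]
```

```bash
python3 -m handwheel '[[0,0.0033,0,0,0,0,0.2],[0,0,0,0,0,0,0.2],[0,0,0,0,0,0,0.2],[0,0,0,0,0,0,0.2],[0,0,0,0,0,0,0.2],[0,0,0,0,0,0,0.2],[0,0,0,0,0,0,0.2],[0,0,0,0,0,0,0.2]]' 60
python3 snap.py wrist:18 side:18 scene:18
python3 - <<'E'
from h import *
np.set_printoptions(precision=4,suppress=True)
c=load("wrist",18);P=cloud(c,c["hand_eye"]);T=c["tool"]
print("filter mid",(T@[-.0008,.056,0,1])[:3])
for n in ("scene","side"):
    a=cloud(load(n,7));b=cloud(load(n,18))
    for nm,x,y in (("cup",.693,.257),("model",.68,-.265)):
        r=[]
        for Q in (a,b):
            m=(abs(Q[...,0]-x)<.08)&(abs(Q[...,1]-y)<.06)&(Q[...,2]>.02)&(Q[...,2]<.13);r.append(np.median(Q[m],0) if m.sum()>20 else None)
        print(n,nm,r)
c=load("side",18);P=cloud(c);H=hsv(c);m=(H[...,0]>100)&(H[...,0]<125)&(H[...,1]>120)&(P[...,2]>.16)&(P[...,0]>.55)&(P[...,0]<.72)&(P[...,1]<.12)
q=P[m];p=np.polyfit(q[:,2],q[:,0],1);print("lid lean deg past upright",np.degrees(np.arctan(p[0])),len(q),q[:,2].max())
E
```

```text
time: 28.52
tool_pos: [0.4593, -0.3415, 0.205]
tcp_rot: [-1.57, -0.048, 0.048]
wrist_force: [0.2, -1.4, -3.5]
width: 0.407
28.525 [ 0.4593 -0.3415  0.205 ] [[0.998125238452066, 8.257901770638426e-06, -0.06120464277171572], [0.061204643122284214, -5.252032607466761e-05, 0.9981252370829471], [5.027932366969551e-06, -0.9999999985867113, -5.292728491768095e-05]] [ 0.195  -1.384  -3.4714] 0.40721167443842715
filter mid [ 0.4585 -0.3416  0.149 ]
scene cup [array([0.7143, 0.2518, 0.1033]), array([0.7142, 0.2516, 0.1038])]
scene model [array([ 0.7092, -0.2486,  0.0563]), array([ 0.7095, -0.249 ,  0.0558])]
side cup [array([0.6889, 0.2776, 0.1051]), array([0.689 , 0.2776, 0.105 ])]
side model [array([ 0.6917, -0.2617,  0.0672]), array([ 0.6997, -0.2595,  0.0679])]
lid lean deg past upright 5.920178166961502 1149 0.25385873054869756
```

```bash
python3 -c "
from workcell import workorder
print(workorder.finish_job())"
```

```text
the job is handed in; nothing more can be done
None
```

I did the whole job in the order asked and handed it in at about 28.5 s of the 72 s allowed. The filter is being held still in front of the lamp.

- **Bottles:** both stand upright in the crate. Red is in the -x, +y cell (`cell_nl`) and blue is in the -x, -y cell (`cell_nr`), as the wrist and side pictures show.
- **Lid:** it stands open past upright. The last side-view fit gave about 6° past upright, while the arc I drove should have left it nearer 10°. I did not resolve that difference; both are past upright.
- **Filter height and tilt:** its centre is at about (0.459, -0.342, 0.149) m, against the lamp centre's height of 0.150 m. It hangs within about 0.1° of vertical. The scene-camera plane fit suggested about 3° of tilt, but the wrist fits on the frame and the edge seen from the side contradict it.
- **Filter against the lamp:** it is turned 3.5°, against 3.5 to 3.7° measured for the lamp. The gap from the lamp's face to the filter is about 64 mm. Sideways it is within 1 to 3 mm of centre, depending on the camera.
- **Touching nothing but the gripper:** the wrist force was about 3 N downward, which matches the filter's weight alone.
- **Cup and model:** the scene camera showed both unmoved, within 0.5 mm. The side camera agreed for the cup. Its model reading shifted 8 mm; I took that as other points entering the measuring window, but did not check it further.

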